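Pull the measuring machine's dust flap shut with the hooked pole

ROBOT

A 7-joint arm with a two-finger parallel gripper is mounted at the origin on the work surface. World frame = base frame: x ahead of the robot, y to its left, z up, the work surface at z = 0. Lengths are in m, angles in rad, forces in N, time in s.
With the tool pointing down it reaches from about 0.425 to 0.925 m from the base axis. Payload 6.8 kg.
Tool frame: the origin (TCP) lies midway between the tips of the shut fingers; the grasp point (between the pads) lies 19 mm behind it (grip_point_offset is the distance from the TCP to the grasp point, in m); z points along the fingers, y is the direction in which the jaws open and shut (so a half turn about z gives the same grasp; the last joint's range is limited). The gripper opens to 88 mm and grips with 3 to 60 N. Pads are 20 mm wide; open, the fingers measure 115 mm over their backs; the gripper's body (75 mm by 178 mm) begins 61 mm behind the grasp point.
Start: joints at [-1.453, 0.477, 0.022, 1.555, -0.011, 1.109, -0.083], TCP at [0.151, 0.658, 0.223] pointing down, gripper open.
Joint ranges: [-2.96, 2.96], [-0.34, 2.1], [-1.41, 1.46], [0.24, 2.44], [-1.37, 4.51], [0.17, 1.92], [-2.96, 2.96]. Speed limits (rad/s): [2.39, 2.39, 3.14, 3.14, 3.14, 3.14, 3.14].

INTERFACE

Orientations are given as a unit quaternion [w, x, y, z].
In Python, from plant import * gives the robot as it stands.
- The arm moves only by the tool servo_tool, never from a script. Its argument "increments" is text: rows parted by semicolons, each of 7 numbers parted by spaces: the finger opening in mm, from 0 to 87.8, then the shift along the tool's x, y, z in mm, then the turn, a rotation vector about the tool's x, y, z in degrees. A call has 1 to 20 rows; each row shifts and turns the pose as measured when the row begins, along the tool's axes as they then stand; what a row does not reach is not made up. A row lasts 1/12 s, in which the tool goes at most 41.7 mm and 7.16 degrees, less where a joint would pass 70% of its speed; a pose out of reach is approached as far as the arm can. A call is refused whole if a number of a shift passes 41.7 or a number of a turn 7.16, either way. A call with a gripper value outside its range is refused whole. The fingers move at their own pace and stop on an object; "grip_force" is the grip in N (left out, the last holds). Time passes only in rows, so rows that do not move let the fingers close. It gives the time, the measured TCP pose, the force and the opening at its end, in the units of the state.
- get_state(): the state, without advancing time (a new reading comes with each control period).
- grab_frame(name): name is "side" or "top"; returns a dict with "image" (420x560x3 uint8, blue, green, red), "fx", "fy", "cx", "cy" (pixels), "rvec" (rotation vector, rad) and "tvec" (3), from world to camera coordinates, as OpenCV has them. Camera axes: x right, y down, z forward; pixel columns grow to the right and rows downward; lengths in m; the calibration is good to about 2 mm. A picture is of the moment at which its call begins. There is no depth.
- close_job(): hands the job in, once; it reports no verdict.
The state is a dict: "t": time; "joints": joint angles; "joint_velocities": joint speeds; "tau": joint torques, N m; "tool_pos": TCP position; "eef_rot": TCP orientation; "wrist_force": force on the tool from outside, world axes, zero at the start; "wrist_torque": the same for the moment, N m; "finger_gap": opening from 0.0 (shut) to 1.0 (fully open).
Only numpy, scipy, OpenCV 4.12 (cv2) and the standard library are available. Lean on these libraries where they do the work, as an engineer would, in place of code of your own. Each camera call takes 0.05 s, during which the arm holds its last target.

TASK

The dust flap at the front of the measuring machine has been left tipped inwards. Take the hooked pole from its rest, put its hook down through the ring eye on top of the flap and pull the flap fully shut, without the robot itself touching the flap; then unhook the pole without pulling the flap open again and lay it back in its forked rest as it lay before. Leave the other things on the bench where they stand.

Things in the scene. Friction and masses are not known exactly. Their poses are not given: they have to be found in the camera images.
- pole_mid (a point): Centre of the loose pole's black handle, a flat-sided block 78 long, 20 wide, 28 mm high (grasp across its width, from above). x runs along the pole to the hook, y across, z up as it lies in its rest. A 12 mm steel rod runs along x through this point, from 85 mm behind it to 105 mm ahead. 0.16 kg.
- hook (a point): Middle of the pole's hook: at x = 105 mm from the handle's centre a round steel prong 9 mm thick turns straight down from the rod, its tip 48 mm below the rod's axis; this point is on the prong 25 mm below the rod's axis. Same axes as pole_mid.
- rest: Fixed pole rest, left or right of the machine: base 150 x 100 x 12 mm, two V-forks of 8 mm rod at x = +-55 mm, V tips 48 mm apart and 97 mm above the bench. Origin under the base's centre, z up. The rod lies in both Vs, the handle between them with 11 mm play either way, its centre 80 mm above the origin, the hook beyond the +x end, prong down, tip 32 mm above the bench.
- eye (a point): Centre of the steel ring eye on the flap's top edge, sticking out towards the robot: 36 mm inside, bar 8 mm thick. Axes are the flap's: z up along it, x front to back, y along the hinge. Shut, the centre is 29 mm in front of and 159 mm above the hinge line. The ring droops 0.3 rad from level when shut and is level at joint 0.3: a vertical prong fits down through it at every flap angle.
- hinge (a point): Middle of the flap's hinge line, 100 mm above the bench, fixed; x points from the machine's front to its back, y along the hinge, z up. The flap is a sheet 200 wide, 171 high, 5 mm thick, between two fixed 22 mm posts at y = +-122 mm, 249 mm high above the bench. The cast bed, 290 wide and 90 mm high, reaches from 30 mm before to 270 mm behind the hinge.
- flap (a joint): Angle of the dust flap in rad: 0 is fully shut (upright between the posts, against its stop), positive leans its top away from the robot, into the machine. The hinge is stiff: the flap stays where it is left, and pulling it at the eye takes about 3 to 6 N.
- oil_bottle_c (a point): Bystander: oil bottle, 56 mm diameter, 140 mm high, upright; this point is at its mid height.
- gauge_box_c (a point): Bystander: wooden gauge box 150 (x) x 90 (y) x 49 mm high, lying flat; this point is at its centre. It stands on the side of the machine where the rest does not.
- ring_gauge_c (a point): Bystander: steel ring gauge, 80 mm outside diameter, 30 mm high, lying flat; this point is at its centre.
Mind the look-alikes: they are no part of the job. What is shaped like the part that bears pole_mid but brown is not meant.

How it is judged:
By the outcome, as a careful person would: the job done as asked, in the order asked, and still so for the second after the job is handed in, with the robot touching nothing.
It also fails if it takes over 64 s, if anything falls off the work surface, if the arm or the gripper's body presses on something with over 40 N, if the wrist force passes 120 N, or if a joint passes its speed limit or range.

## Working session

There is one attempt and no reset: what is moved stays moved. The work goes in short steps, Python scripts to look and compute and a tool call to move; the robot and the scene stay as the last step left them, time stands still between calls to the robot, and variables do not carry over. Pictures are saved under pics/ and viewed, and the job is handed in when it is done.

Besides the shell and the picture viewer there is one more tool, called after "Call:" as a command line: name --argument value ..., lists and objects as JSON in quotes. servo_tool: Moves the arm, as the interface text tells. Its arguments: {"type":"object","properties":{"increments":{"type":"string"},"grip_force":{"type":"number"}},"required":["increments"]}

```bash
mkdir -p pics; ls; cat > h.py <<'E'
from plant import *
import numpy as np, cv2
def snap(n,f):
    d=grab_frame(n); cv2.imwrite(f,d['image']); return d
def ray(d,u,v):
    R=cv2.Rodrigues(np.array(d['rvec'],float))[0]; t=np.array(d['tvec'],float).ravel()
    c=-R.T@t; r=R.T@np.array([(u-d['cx'])/d['fx'],(v-d['cy'])/d['fy'],1]); return c,r/np.linalg.norm(r)
def onz(d,u,v,z):
    c,r=ray(d,u,v); return c+r*(z-c[2])/r[2]
def proj(d,p):
    return cv2.projectPoints(np.array(p,float).reshape(-1,3),np.array(d['rvec'],float),np.array(d['tvec'],float),np.array([[d['fx'],0,d['cx']],[0,d['fy'],d['cy']],[0,0,1.]]),None)[0].reshape(-1,2)
def tri(d1,p1,d2,p2):
    c1,r1=ray(d1,*p1);c2,r2=ray(d2,*p2)
    s=np.linalg.lstsq(np.c_[r1,-r2],c2-c1,rcond=None)[0]
    a=c1+s[0]*r1;b=c2+s[1]*r2
    return (a+b)/2,np.linalg.norm(a-b)
E
python3 - <<'E'
from h import *
import pickle
for n in('side','top'):
    d=snap(n,f'pics/{n}0.png'); pickle.dump(d,open(n+'0.pkl','wb'));print(n,ray(d,280,210),d['fx'])
print(get_state())
E
```

```text
pics
side (array([ 0.02419386, -0.69224623,  0.83525871]), array([ 0.46758737,  0.67136518, -0.57500508])) 385.6496683852318
top (array([0.27793377, 0.05011468, 1.49699776]), array([ 0.1802212 ,  0.00971227, -0.98357816])) 433.87149011575644
{'t': 0.1, 'joints': array([-1.45311145,  0.47772068,  0.02233576,  1.55629431, -0.01147391,
        1.10930085, -0.08307663]), 'joint_velocities': array([-9.39000182e-04, -1.17753497e-03,  1.52232930e-03, -3.30749901e-03,
        9.74970168e-05,  1.24608858e-03,  1.51769976e-03]), 'tau': array([ 4.70703410e-03, -5.84096611e+01,  1.53968878e+00, -2.73315936e+01,
       -5.42025338e-02,  1.31033201e-02,  4.39958137e-05]), 'tool_pos': array([0.15100967, 0.65736013, 0.22180125]), 'eef_rot': array([-2.22810331e-05,  1.12622076e-01,  9.93637576e-01, -7.97195342e-04]), 'wrist_force': array([-0.3590252 ,  0.26125114, -0.35606264]), 'wrist_torque': array([-0.01925926,  0.02613632,  0.02486407]), 'finger_gap': 0.9998492434239846}
```

View pics/side0.png

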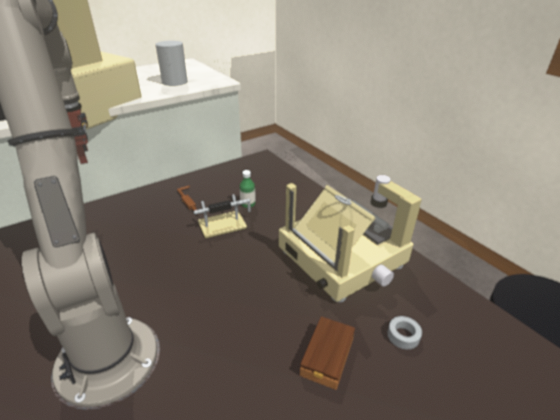

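View pics/top0.png

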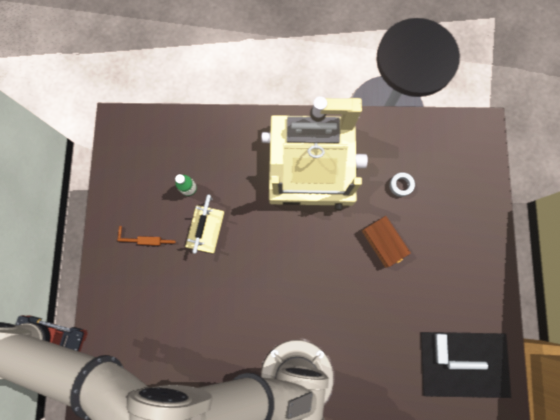

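The overview shows the machine at top px (313,170), the rest with the black handle at (205,228), the brown look-alike at (148,240), and the bottle at (185,183). I'll zoom in on these.

```bash
python3 - <<'E'
import cv2,numpy as np
t=cv2.imread('pics/top0.png');s=cv2.imread('pics/side0.png')
def z(im,x,y,w,h,k,f): cv2.imwrite(f,cv2.resize(im[y:y+h,x:x+w],None,fx=k,fy=k,interpolation=cv2.INTER_CUBIC))
z(t,165,165,80,100,6,'pics/t_rest.png')
z(t,255,90,120,130,4.5,'pics/t_mach.png')
z(s,170,160,100,85,7,'pics/s_rest.png')
z(s,270,170,150,130,4.5,'pics/s_mach.png')
E
```

```text
(no output)
```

View pics/t_rest.png

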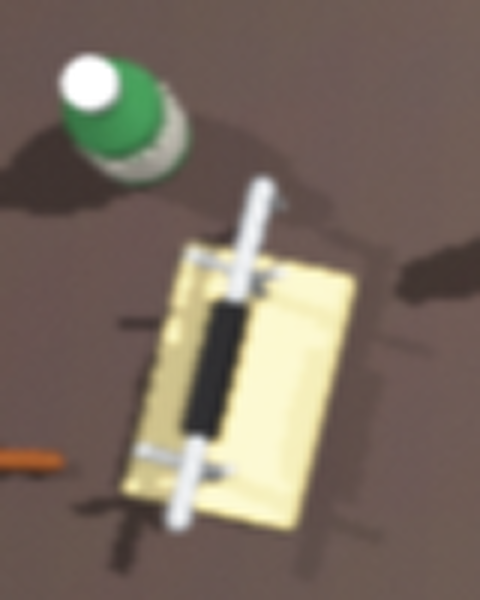

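View pics/t_mach.png

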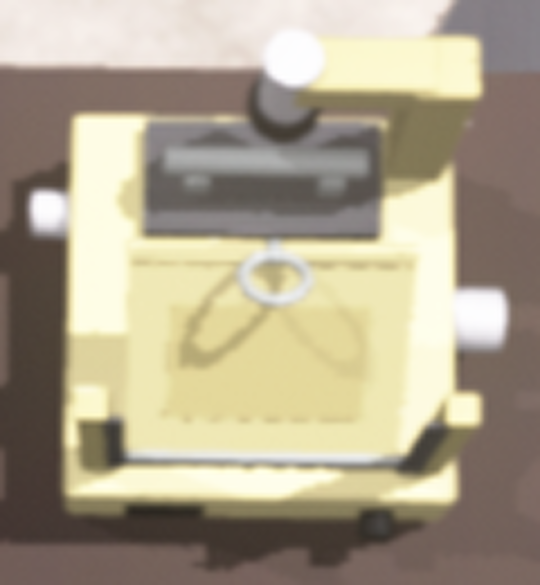

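View pics/s_rest.png

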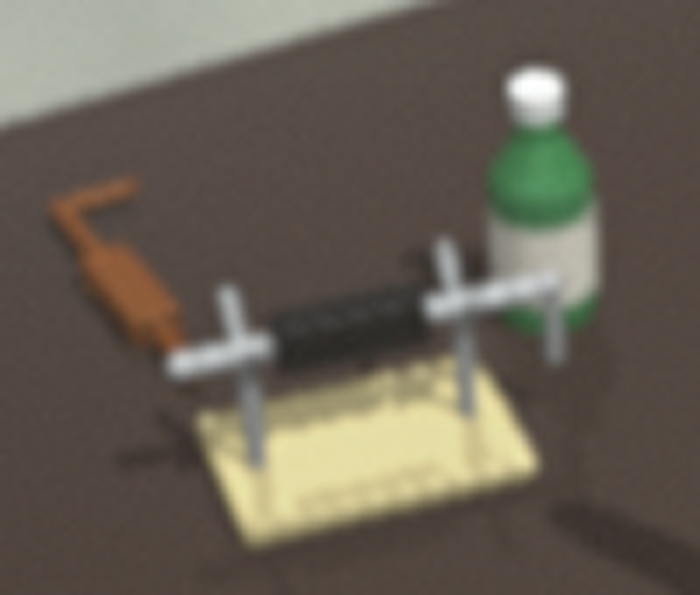

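View pics/s_mach.png

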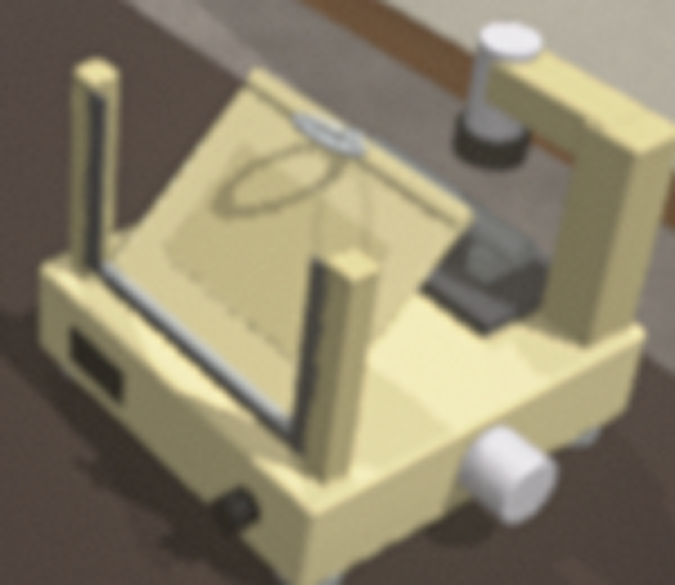

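```bash
python3 - <<'E'
from h import *
import pickle
T=pickle.load(open('top0.pkl','rb'));S=pickle.load(open('side0.pkl','rb'))
tz=lambda x,y,k,ox,oy:((x+.5)/k-.5+ox,(y+.5)/k-.5+oy)
tr=lambda x,y:tz(x,y,6,165,165); tm=lambda x,y:tz(x,y,4.5,255,90)
sr=lambda x,y:tz(x,y,7,170,160); sm=lambda x,y:tz(x,y,4.5,270,170)
P=lambda n,v:print(n,np.round(v,4))
P('rod front',onz(T,*tr(263,182),.08));P('rod rear',onz(T,*tr(178,522),.08))
# handle mask
im=T['image'];hsv=cv2.cvtColor(im,cv2.COLOR_BGR2HSV)
m=((im.max(2)<60)).astype(np.uint8); m2=np.zeros_like(m);m2[205:245,190:212]=m[205:245,190:212]
n,l,st,c=cv2.connectedComponentsWithStats(m2);i=1+st[1:,4].argmax();print('handle',c[i],st[i])
rc=cv2.minAreaRect(np.argwhere(l==i)[:,::-1].astype(np.float32));print(rc)
P('handle z.094',onz(T,*c[i],.092))
for nm,a in(('corner',(190,243)),('c2',(357,277)),('c3',(297,530)),('c4',(122,492))):P(nm,onz(T,*tr(*a),.012))
P('rod front tri',tri(T,tr(263,182),S,sr(552,286))[0]);P('rear tri',tri(T,tr(178,522),S,sr(172,362))[0])
P('eye',tri(T,tm(275,277),S,sm(329,135))[0]);print(tri(T,tm(275,277),S,sm(329,135))[1])
P('postL',onz(T,*tm(95,403),.249));P('postR',onz(T,*tm(464,410),.249))
P('postL s',onz(S,*sm(97,72),.249));P('postR s',onz(S,*sm(346,265),.249))
P('bedL',onz(T,*tm(67,497),.09));P('bedR',onz(T,*tm(456,500),.09))
P('bottle top',onz(T,*tr(90,82),.14)); P('bottle s', onz(S,*sr(537,88),.137))
E
```

```text
rod front [0.585  0.3046 0.08  ]
rod rear [0.395  0.3418 0.08  ]
handle [200.45360825 226.09278351] [196 216   9  21  97]
((200.50001525878906, 226.00003051757812), (4.365641117095947, 21.10059928894043), 14.03624439239502)
handle z.094 [0.4776 0.3235 0.092 ]
corner [0.5628 0.3576 0.012 ]
c2 [0.5442 0.2594 0.012 ]
c3 [0.3972 0.2876 0.012 ]
c4 [0.4171 0.3888 0.012 ]
rod front tri [0.5846 0.3061 0.0752]
rear tri [0.3935 0.3417 0.0826]
eye [ 0.6938 -0.0429  0.2298]
0.0003976678686831616
postL [0.5993 0.0767 0.249 ]
postR [ 0.5983 -0.1659  0.249 ]
postL s [0.5977 0.0755 0.249 ]
postR s [ 0.5924 -0.1658  0.249 ]
bedL [0.5687 0.0994 0.09  ]
bedR [ 0.571  -0.1864  0.09  ]
bottle top [0.6256 0.3897 0.14  ]
bottle s [0.6264 0.3896 0.137 ]
```

```bash
cat >> h.py <<'E'
from scipy.spatial.transform import Rotation as Ro
def go(target,yaw,n=None):
    """yaw = pole yaw deg (tool x ~ -pole x); prints tool-frame delta"""
    s=get_state();q=s['eef_rot'];R=Ro.from_quat([q[1],q[2],q[3],q[0]])
    a=np.radians(yaw);X=np.array([-np.cos(a),-np.sin(a),0]);Z=np.array([0,0,-1.]);Y=np.cross(Z,X)
    D=Ro.from_matrix(np.c_[X,Y,Z])
    d=R.inv().apply(np.array(target)-s['tool_pos'])*1000;r=(R.inv()*D).as_rotvec(degrees=True)
    dm=D.inv().apply(np.array(target)-s['tool_pos'])*1000
    print('t',round(s['t'],2),'pos',np.round(s['tool_pos'],4),'F',np.round(s['wrist_force'],1),'M',np.round(s['wrist_torque'],2),'gap',round(s['finger_gap']*87.8,1))
    print('delta mm',np.round(d,1),'in final frame',np.round(dm,1),'rot',np.round(r,2))
E
python3 - <<'E'
from h import *
go([.479,.324,.2],-11.2)
E
```

```text
t 0.1 pos [0.151  0.6574 0.2218] F [-0.4  0.3 -0.4] M [-0.02  0.03  0.02] gap 87.8
delta mm [-394.3 -251.5   22.3] in final frame [-386.5 -263.3   21.8] rot [-0.09  0.01 -1.73]
```

Call:
servo_tool --increments "87.8 0 0 0 0 0 -1.7; 87.8 -33 -22 1; 87.8 0 0 0 0 0 0" --grip_force 20

```text
invalid input at $.increments[1]: expected 7 numbers
```

Call:
servo_tool --increments "87.8 0 0 0 0 0 -1.7; 87.8 -33 -22 1 0 0 0; 87.8 -33 -22 1 0 0 0; 87.8 -33 -22 1 0 0 0; 87.8 -33 -22 1 0 0 0; 87.8 -33 -22 1 0 0 0; 87.8 -33 -22 1 0 0 0; 87.8 -33 -22 1 0 0 0; 87.8 0 0 0 0 0 0" --grip_force 20

```text
t: 0.85
tool_pos: [0.3507, 0.4534, 0.2089]
eef_rot: [-0.002, 0.092, 0.996, -0.004]
wrist_force: [0.5, -1.1, 0.6]
finger_gap: 1.003
```

```bash
python3 - <<'E'
from h import *
go([.479,.324,.2],-11.2)
E
```

```text
t 0.85 pos [0.3507 0.4534 0.2089] F [ 0.5 -1.1  0.6] M [-0.07 -0.05 -0.04] gap 88.0
delta mm [-150.  -103.5    9.2] in final frame [-151.  -102.     8.9] rot [-0.51 -0.21  0.59]
```

Call:
servo_tool --increments "87.8 -30 -20 2 -0.5 -0.2 0.6; 87.8 -30 -20 2 0 0 0; 87.8 -30 -20 2 0 0 0; 87.8 -30 -20 2 0 0 0; 87.8 -28 -20 2 0 0 0; 87.8 0 0 0 0 0 0; 87.8 0 0 0 0 0 0"

```text
t: 1.43
tool_pos: [0.478, 0.3219, 0.1966]
eef_rot: [-0.001, 0.1, 0.995, -0.001]
wrist_force: [-0.3, 0.5, 0.6]
finger_gap: 0.999
```

```bash
python3 - <<'E'
from h import *
go([.479,.324,.061],-11.2)
for n in('side','top'): snap(n,f'pics/{n}1.png')
a=cv2.imread('pics/side1.png')[150:250,160:280];b=cv2.imread('pics/top1.png')[150:280,130:270]
cv2.imwrite('pics/s1z.png',cv2.resize(a,None,fx=6,fy=6,interpolation=2));cv2.imwrite('pics/t1z.png',cv2.resize(b,None,fx=4.5,fy=4.5,interpolation=2))
E
```

```text
t 1.43 pos [0.478  0.3219 0.1966] F [-0.3  0.5  0.6] M [ 0.04  0.08 -0.09] gap 87.7
delta mm [ -0.8   2.6 135.6] in final frame [ -0.6   2.3 135.6] rot [-0.15 -0.11 -0.28]
```

View pics/s1z.png

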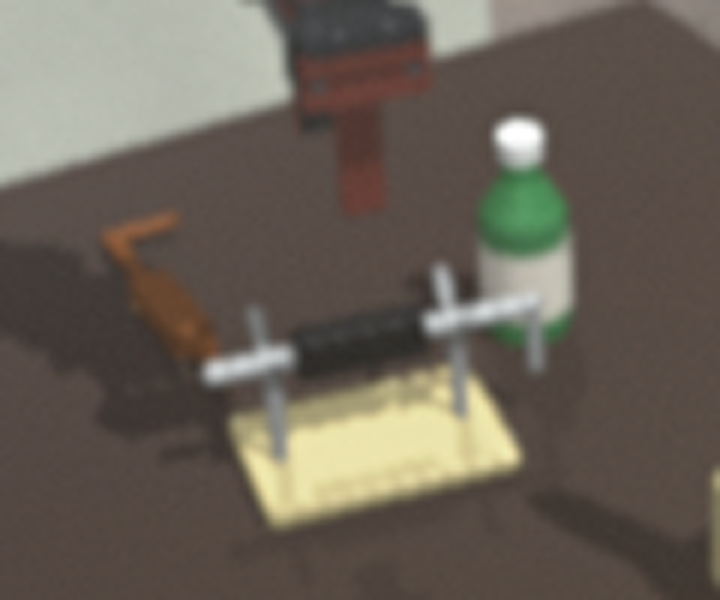

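View pics/t1z.png

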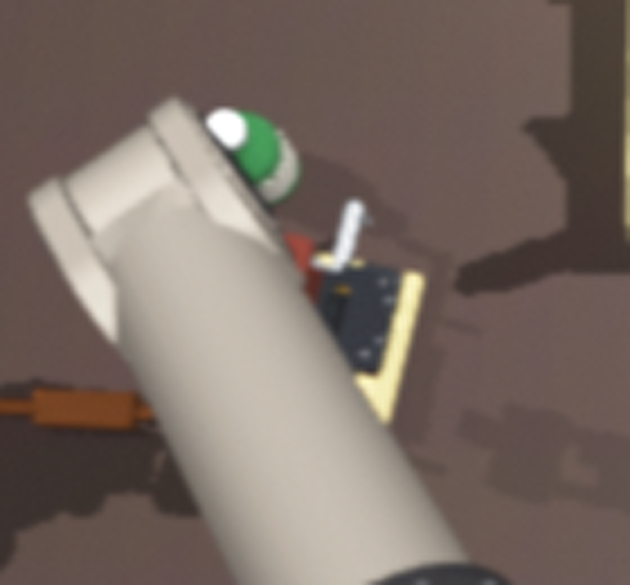

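Above the handle, with the bottle clear. Descending.

Call:
servo_tool --increments "87.8 -0.6 2.3 20 -0.1 -0.1 -0.3; 87.8 0 0 22 0 0 0; 87.8 0 0 22 0 0 0; 87.8 0 0 22 0 0 0; 87.8 0 0 20 0 0 0; 87.8 0 0 12 0 0 0; 87.8 0 0 6 0 0 0; 87.8 0 0 3 0 0 0;87.8 0 0 0 0 0 0"

```text
t: 2.28
tool_pos: [0.4689, 0.3411, 0.066]
eef_rot: [-0.001, 0.085, 0.996, 0.004]
wrist_force: [1.0, -0.3, 0.5]
finger_gap: 1.001
```

```bash
python3 - <<'E'
from h import *
go([.479,.324,.061],-11.2)
E
```

```text
t 2.28 pos [0.4689 0.3411 0.066 ] F [ 1.  -0.3  0.5] M [ 0.02 -0.01  0.06] gap 87.9
delta mm [-12.9 -15.1   4.8] in final frame [-13.2 -14.8   5. ] rot [ 0.42 -0.17  1.42]
```

Call:
servo_tool --increments "87.8 -6 -8 2 0.2 -0.1 0.7; 87.8 -6 -7 2 0.2 -0.1 0.7; 87.8 0 0 0 0 0 0"

```text
t: 2.53
tool_pos: [0.479, 0.3251, 0.0635]
eef_rot: [0.001, 0.097, 0.995, 0.001]
wrist_force: [-0.6, -0.8, 0.5]
finger_gap: 0.999
```

```bash
python3 - <<'E'
from h import *
go([.479,.324,.061],-11.2)
E
```

```text
t 2.53 pos [0.479  0.3251 0.0635] F [-0.6 -0.8  0.5] M [-0.04  0.05 -0.  ] gap 87.7
delta mm [-0.2 -1.   2.5] in final frame [-0.2 -1.   2.5] rot [0.15 0.14 0.04]
```

Call:
servo_tool --increments "87.8 -0.2 -1 2.5 0.1 0.1 0; 50 0 0 0 0 0 0; 30 0 0 0 0 0 0; 16 0 0 0 0 0 0; 10 0 0 0 0 0 0; 10 0 0 0 0 0 0; 10 0 0 0 0 0 0; 10 0 0 0 0 0 0; 10 0 0 0 0 0 0; 10 0 0 0 0 0 0" --grip_force 10

```text
t: 3.37
tool_pos: [0.481, 0.3238, 0.063]
eef_rot: [0.002, 0.098, 0.995, 0.002]
wrist_force: [-0.4, 0.1, 0.9]
finger_gap: 0.355
```

```bash
python3 - <<'E'
from h import *
go([.479,.324,.061],-11.2)
E
```

```text
t 3.37 pos [0.481  0.3238 0.063 ] F [-0.4  0.1  0.9] M [ 0.03 -0.04  0.03] gap 31.2
delta mm [ 2.  -0.2  2. ] in final frame [ 2.  -0.1  2. ] rot [ 0.21  0.18 -0.1 ]
```

Call:
servo_tool --increments "10 0 0 0 0 0 0; 10 0 0 0 0 0 0; 10 0 0 0 0 0 0; 10 0 0 0 0 0 0; 10 0 0 0 0 0 0" --grip_force 10

```text
t: 3.78
tool_pos: [0.481, 0.3242, 0.063]
eef_rot: [0.002, 0.098, 0.995, 0.002]
wrist_force: [0.2, 0.5, 0.2]
finger_gap: 0.226
```

```bash
python3 - <<'E'
from h import *
go([.479,.324,.061],-11.2)
E
```

```text
t 3.78 pos [0.481  0.3242 0.063 ] F [0.2 0.5 0.2] M [ 0.07  0.02 -0.03] gap 19.9
delta mm [ 1.9 -0.6  2. ] in final frame [ 1.9 -0.6  2. ] rot [ 0.24  0.18 -0.1 ]
```

Call:
servo_tool --increments "10 0 0 0 0 0 0; 10 0 0 0 0 0 0; 10 0 0 -6 0 0 0; 10 0 0 -8 0 0 0; 10 0 0 -10 0 0 0; 10 0 0 -12 0 0 0; 10 0 0 0 0 0 0" --grip_force 50

```text
t: 4.37
tool_pos: [0.48, 0.3231, 0.1016]
eef_rot: [0.001, 0.098, 0.995, 0.001]
wrist_force: [0.6, -0.4, -0.3]
finger_gap: 0.228
```

```bash
python3 - <<'E'
from h import *
go([.481,.3242,.2],-11.2)
E
```

```text
t 4.37 pos [0.48   0.3231 0.1016] F [ 0.6 -0.4 -0.3] M [ 0.08 -0.05 -0.04] gap 20.0
delta mm [ -0.9   1.5 -98.4] in final frame [ -0.8   1.3 -98.4] rot [ 0.1   0.08 -0.1 ]
```

Call:
servo_tool --increments "10 0 0 -25 0 0 0; 10 0 0 -30 0 0 0; 10 0 0 -30 0 0 0; 10 0 0 -30 0 0 0; 10 0 0 -30 0 0 0; 10 0 0 -30 0 0 0; 10 0 0 -20 0 0 0; 10 0 0 -10 0 0 0; 10 0 0 0 0 0 0"

```text
t: 5.12
tool_pos: [0.4776, 0.3207, 0.3175]
eef_rot: [0.0, 0.099, 0.995, 0.0]
wrist_force: [0.8, 0.4, -1.5]
finger_gap: 0.224
```

```bash
python3 - <<'E'
from h import *
go([.5,-.043,.32],0)
E
```

```text
t 5.12 pos [0.4776 0.3207 0.3175] F [ 0.8  0.4 -1.5] M [ 0.   -0.13 -0.04] gap 19.7
delta mm [ -93.3 -352.2   -2.6] in final frame [ -22.4 -363.7   -2.5] rot [  0.02   0.02 -11.32]
```

Call:
servo_tool --increments "10 -5 -20 0 0 0 -1.9; 10 -7 -30 0 0 0 -1.9; 10 -5 -30 0 0 0 -1.9; 10 -4 -30 0 0 0 -1.9; 10 -3 -30 0 0 0 -1.9; 10 -2 -30 0 0 0 -1.8; 10 -2 -30 0 0 0 0; 10 -2 -30 0 0 0 0; 10 0 0 0 0 0 0"

```text
t: 5.87
tool_pos: [0.4835, 0.0792, 0.3037]
eef_rot: [-0.008, -0.009, 1.0, -0.003]
wrist_force: [0.2, -0.6, -1.0]
finger_gap: 0.225
```

```bash
python3 - <<'E'
from h import *
go([.5,-.043,.32],0)
E
```

```text
t 5.87 pos [0.4835 0.0792 0.3037] F [ 0.2 -0.6 -1. ] M [-0.04  0.   -0.02] gap 19.7
delta mm [ -14.1 -122.6  -15.7] in final frame [ -16.5 -122.2  -16.3] rot [-0.38 -0.91  1.  ]
```

Call:
servo_tool --increments "10 -3 -25 -5 -0.2 -0.5 0.5; 10 -3 -30 -5 -0.2 -0.4 0.5; 10 -3 -30 -4 0 0 0; 10 -3 -25 -2 0 0 0; 10 -2 -10 0 0 0 0; 10 0 0 0 0 0 0; 10 0 0 0 0 0 0"

```text
t: 6.45
tool_pos: [0.4925, -0.0477, 0.3096]
eef_rot: [-0.008, 0.002, 1.0, -0.002]
wrist_force: [0.1, -0.1, -1.6]
finger_gap: 0.228
```

```bash
python3 - <<'E'
from h import *
import pickle
go([.5,-.043,.32],0)
for n in('side','top'): pickle.dump(snap(n,f'pics/{n}2.png'),open(n+'2.pkl','wb'))
a=cv2.imread('pics/side2.png')[120:270,220:400];b=cv2.imread('pics/top2.png')[90:250,230:400]
cv2.imwrite('pics/s2z.png',cv2.resize(a,None,fx=4,fy=4,interpolation=2));cv2.imwrite('pics/t2z.png',cv2.resize(b,None,fx=3.5,fy=3.5,interpolation=2))
E
```

```text
t 6.45 pos [ 0.4925 -0.0477  0.3096] F [ 0.1 -0.1 -1.6] M [ 0.08 -0.01 -0.08] gap 20.0
delta mm [ -7.3   4.7 -10.6] in final frame [ -7.5   4.7 -10.4] rot [-0.19 -0.89 -0.29]
```

View pics/s2z.png

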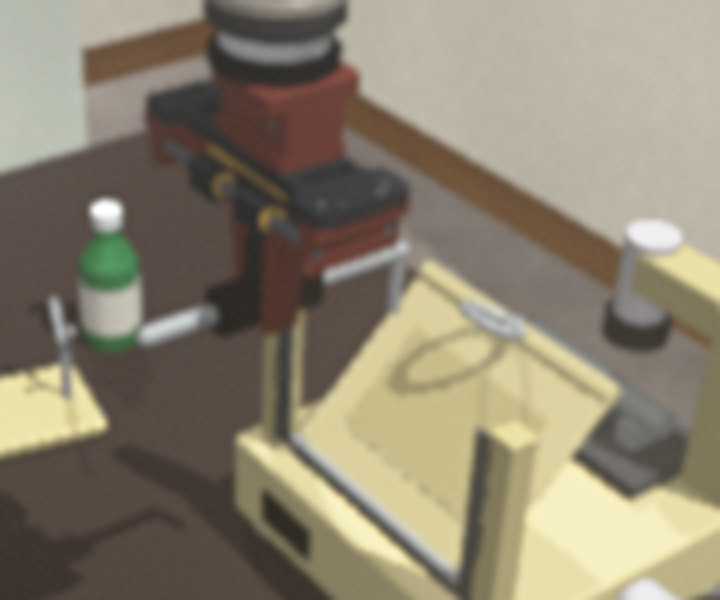

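View pics/t2z.png

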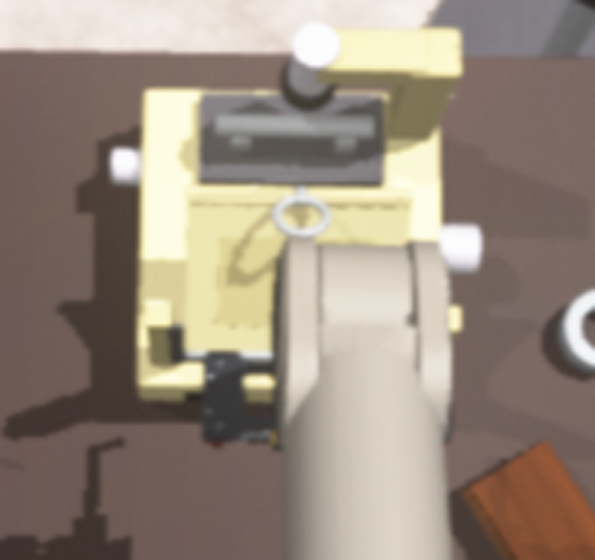

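```bash
cat >> h.py <<'E'
# grasp: tool pose at grasp -> pole frame
Pg=np.array([.481,.3242,.063]);Qg=Ro.from_quat([.098,.995,.002,.002])
MID=np.array([.479,.324,.080]);YAW=-11.2
def pole(p,s=None,mid=MID):
    s=s or get_state();q=s['eef_rot'];R=Ro.from_quat([q[1],q[2],q[3],q[0]])
    w=mid+Ro.from_euler('z',YAW,degrees=True).apply(np.array(p))
    return s['tool_pos']+R.apply(Qg.inv().apply(w-Pg))
E
python3 - <<'E'
from h import *
import pickle
S=pickle.load(open('side2.pkl','rb'));T=pickle.load(open('top2.pkl','rb'))
for p in([.105,0,0],[.105,0,-.048],[-.085,0,0]):
    w=pole(p);print(p,np.round(w,4),proj(S,w),(proj(S,w)-[220,120]+.5)*4)
w=[.6938,-.0429,.2298];print((proj(S,w)-[220,120]+.5)*4,(proj(T,w)-[230,90]+.5)*3.5)
E
```

```text
[0.105, 0, 0] [ 0.596  -0.0473  0.3248] [[319.31560861 181.35844542]] [[399.26243444 247.43378166]]
[0.105, 0, -0.048] [ 0.5951 -0.0477  0.2768] [[317.92581137 197.14309532]] [[393.70324547 310.57238127]]
[-0.085, 0, 0] [ 0.406  -0.0469  0.3284] [[256.35480083 203.27041984]] [[147.41920331 335.08167935]]
[[493.16448858 320.40749891]] [[301.68197337 216.05431695]]
```

Call:
servo_tool --increments "10 -10 2 -5 -0.1 -0.5 -0.2; 10 -20 2 -5 -0.1 -0.4 -0.1; 10 -25 0 0 0 0 0; 10 -20 0 0 0 0 0; 10 -10 0 0 0 0 0; 10 0 0 0 0 0 0; 10 0 0 0 0 0 0"

```text
t: 7.13
tool_pos: [0.5842, -0.0296, 0.3191]
eef_rot: [0.001, -0.01, 1.0, 0.002]
wrist_force: [-0.2, -0.2, -1.8]
finger_gap: 0.226
```

```bash
python3 - <<'E'
from h import *
go([.5905,-.043,.32],0)
print(pole([.105,0,0]),pole([.105,0,-.048]))
E
```

```text
t 7.13 pos [ 0.5842 -0.0296  0.3191] F [-0.2 -0.2 -1.8] M [ 0.06  0.05 -0.  ] gap 19.9
delta mm [ -6.  -13.5  -0.9] in final frame [ -6.3 -13.4  -0.9] rot [0.27 0.14 1.18]
[ 0.68728728 -0.02801649  0.33603109] [ 0.68723429 -0.02800358  0.28803112]
```

Call:
servo_tool --increments "10 -3 -7 0 0.1 0 0.6; 10 -3 -6 0 0.1 0 0.5; 10 0 0 0 0 0 0; 10 0 0 0 0 0 0"

```text
t: 7.47
tool_pos: [0.5896, -0.0418, 0.3191]
eef_rot: [0.001, -0.001, 1.0, 0.001]
wrist_force: [-0.6, 0.5, 0.0]
finger_gap: 0.224
```

```bash
python3 - <<'E'
from h import *
import pickle
go([.5905,-.043,.32],0)
print(pole([.105,0,0]),pole([.105,0,-.048]))
for n in('side','top'): pickle.dump(snap(n,f'pics/{n}3.png'),open(n+'3.pkl','wb'))
S=pickle.load(open('side3.pkl','rb'))
for p in([.105,0,0],[.105,0,-.048],[-.085,0,0]):print((proj(S,pole(p))-[260,140]+.5)*5)
a=cv2.imread('pics/side3.png')[140:260,260:410];b=cv2.imread('pics/top3.png')[90:250,230:400]
cv2.imwrite('pics/s3z.png',cv2.resize(a,None,fx=5,fy=5,interpolation=2));cv2.imwrite('pics/t3z.png',cv2.resize(b,None,fx=3.5,fy=3.5,interpolation=2))
E
```

```text
t 7.47 pos [ 0.5896 -0.0418  0.3191] F [-0.6  0.5  0. ] M [ 0.04  0.03 -0.01] gap 19.7
delta mm [-0.9 -1.2 -0.9] in final frame [-0.9 -1.2 -0.9] rot [0.11 0.09 0.14]
[ 0.69268708 -0.0420103   0.33586601] [ 0.69259339 -0.04212962  0.28786625]
[[434.02922647 135.43699844]]
[[424.69415285 212.55629429]]
[[147.07639738 239.68983232]]
```

View pics/s3z.png

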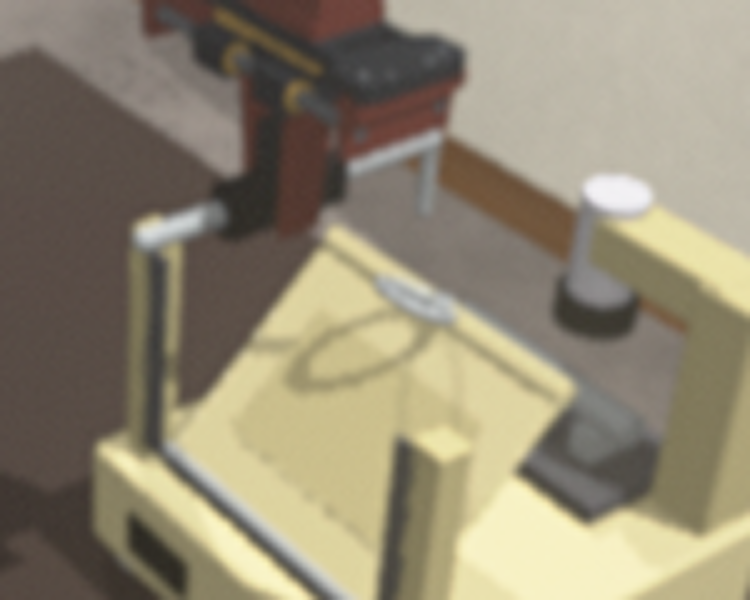

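View pics/t3z.png

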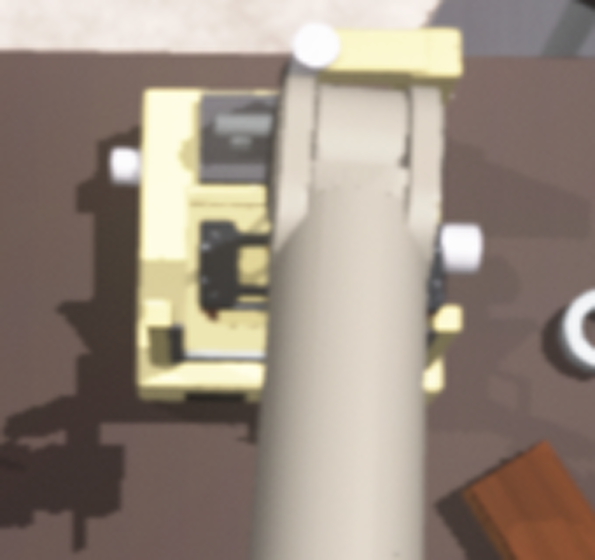

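Call:
servo_tool --increments "10 -1 -1 8 0.1 0.1 0.1; 10 0 0 10 0 0 0; 10 0 0 10 0 0 0; 10 0 0 0 0 0 0; 10 0 0 0 0 0 0"

```text
t: 7.98
tool_pos: [0.5896, -0.0428, 0.2878]
eef_rot: [-0.0, -0.0, 1.0, 0.0]
wrist_force: [0.5, -0.2, -0.9]
finger_gap: 0.228
```

```bash
python3 - <<'E'
from h import *
import pickle
go([.5905,-.043,.24],0)
print(pole([.105,0,0]),pole([.105,0,-.048]))
S=snap('side','pics/side4.png')
for p in([.105,0,0],[.105,0,-.048],[-.085,0,0]):print((proj(S,pole(p))-[310,160]+.5)*8)
a=cv2.imread('pics/side4.png')[160:230,310:390]
cv2.imwrite('pics/s4z.png',cv2.resize(a,None,fx=8,fy=8,interpolation=2))
E
```

```text
t 7.98 pos [ 0.5896 -0.0428  0.2878] F [ 0.5 -0.2 -0.9] M [ 0.02  0.02 -0.02] gap 20.0
delta mm [-0.9 -0.2 47.8] in final frame [-0.9 -0.2 47.8] rot [ 0.04 -0.04  0.03]
[ 0.69278998 -0.04321207  0.30439684] [ 0.69258336 -0.04339173  0.25639762]
[[286.26616218 140.39354005]]
[[271.57933179 259.77353313]]
[[-165.68705479  309.70911222]]
```

View pics/s4z.png

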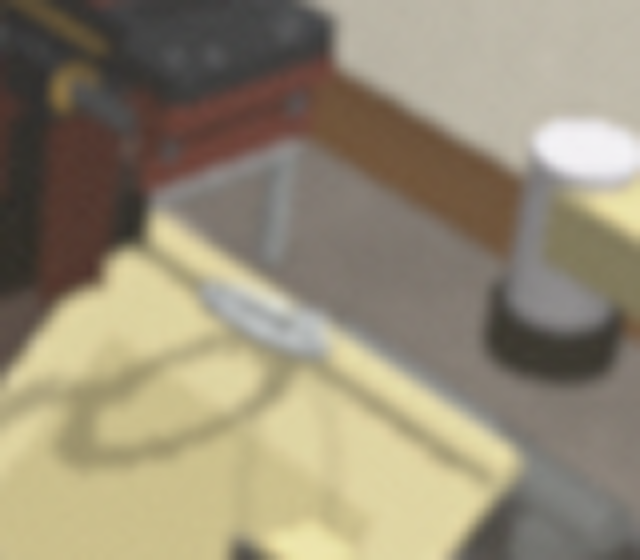

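Call:
servo_tool --increments "10 -0.5 0 8 0 0 0; 10 0 0 10 0 0 0; 10 0 0 10 0 0 0; 10 0 0 10 0 0 0;10 0 0 8 0 0 0; 10 0 0 0 0 0 0"

```text
t: 8.53
tool_pos: [0.59, -0.0424, 0.2368]
eef_rot: [-0.001, -0.001, 1.0, 0.0]
wrist_force: [-0.6, 0.7, -1.5]
finger_gap: 0.224
```

```bash
python3 - <<'E'
from h import *
import pickle
go([.5905,-.043,.24],0)
print(pole([.105,0,0]),pole([.105,0,-.048]))
S=snap('side','pics/side5.png')
a=cv2.imread('pics/side5.png')[160:230,310:390]
cv2.imwrite('pics/s5z.png',cv2.resize(a,None,fx=8,fy=8,interpolation=2))
E
```

```text
t 8.53 pos [ 0.59   -0.0424  0.2368] F [-0.6  0.7 -1.5] M [0.03 0.08 0.02] gap 19.7
delta mm [-0.5 -0.6 -3.2] in final frame [-0.5 -0.6 -3.2] rot [ 0.04 -0.07  0.06]
[ 0.69311552 -0.04272237  0.25326442] [ 0.69288782 -0.04289878  0.20526528]
```

View pics/s5z.png

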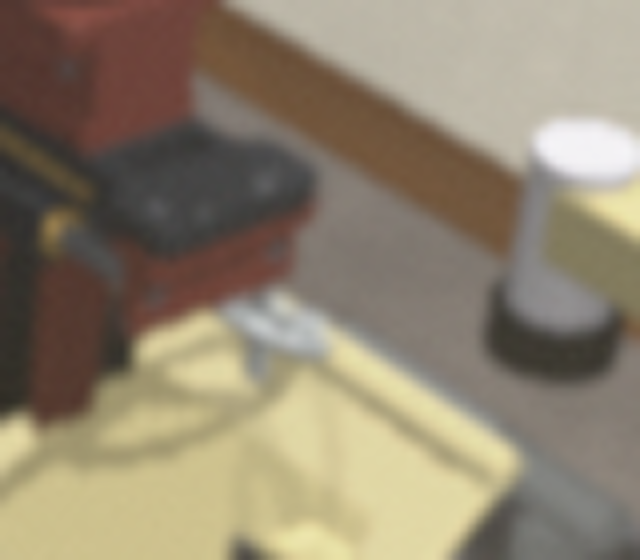

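Call:
servo_tool --increments "10 6 -0.5 -1 0 0 0; 10 8 0 -2 0 0 0; 10 8 0 -5 0 0 0; 10 8 0 -5 0 0 0; 10 8 0 -4 0 0 0; 10 4 0 -2 0 0 0" --grip_force 60

```text
t: 9.08
tool_pos: [0.5475, -0.0436, 0.2597]
eef_rot: [0.004, -0.0, 1.0, -0.0]
wrist_force: [3.1, -0.3, -4.5]
finger_gap: 0.225
```

```bash
python3 - <<'E'
from h import *
import pickle
go([.4525,-.043,.264],0)
print(pole([.105,0,0]),pole([.105,0,-.048]))
S=snap('side','pics/side6.png')
a=cv2.imread('pics/side6.png')[140:260,260:410]
cv2.imwrite('pics/s6z.png',cv2.resize(a,None,fx=5,fy=5,interpolation=2))
E
```

```text
t 9.08 pos [ 0.5475 -0.0436  0.2597] F [ 3.1 -0.3 -4.5] M [ 0.01 -0.61 -0.01] gap 19.8
delta mm [95.   0.7 -4.9] in final frame [95.   0.6 -4.3] rot [-0.    0.41  0.02]
[ 0.65054963 -0.04401105  0.27709205] [ 0.65071814 -0.04422313  0.22909282]
```

View pics/s6z.png

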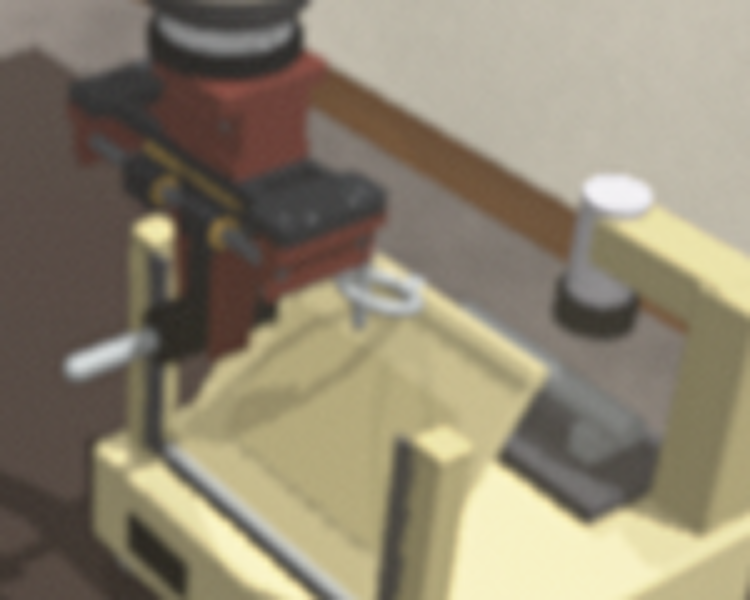

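Call:
servo_tool --increments "10 8 0 -0.5 0 0.3 0; 10 8 0 -0.5 0 0 0; 10 8 0 -0.5 0 0 0; 10 8 0 -0.5 0 0 0; 10 8 0 0 0 0 0; 10 8 0 0 0 0 0"

```text
t: 9.63
tool_pos: [0.5004, -0.0436, 0.2658]
eef_rot: [0.008, -0.0, 1.0, 0.0]
wrist_force: [3.7, 0.1, -0.7]
finger_gap: 0.228
```

```bash
python3 - <<'E'
from h import *
go([.4525,-.043,.264],0)
print(pole([.105,0,0]),pole([.105,0,-.048]))
E
```

```text
t 9.63 pos [ 0.5004 -0.0436  0.2658] F [ 3.7  0.1 -0.7] M [-0.03 -0.97 -0.04] gap 20.0
delta mm [47.9  0.7  1.1] in final frame [47.9  0.6  1.8] rot [0.05 0.86 0.05]
[ 0.60330045 -0.04397765  0.28400861] [ 0.60385171 -0.04414853  0.23601208]
```

Call:
servo_tool --increments "10 8 0 0.4 0 0.4 0; 10 8 0 0.4 0 0.4 0; 10 8 0 0.2 0 0.3 0; 10 8 0 0.2 0 0.2 0; 10 5 0 0 0 0.2 0"

```text
t: 10.05
tool_pos: [0.4576, -0.0436, 0.2637]
eef_rot: [-0.008, -0.001, 1.0, 0.001]
wrist_force: [3.4, 0.1, -4.4]
finger_gap: 0.222
```

```bash
python3 - <<'E'
from h import *
go([.4525,-.043,.264],0)
print(pole([.105,0,0]),pole([.105,0,-.048]))
S=snap('side','pics/side7.png')
a=cv2.imread('pics/side7.png')[130:260,250:410]
cv2.imwrite('pics/s7z.png',cv2.resize(a,None,fx=4.6,fy=4.6,interpolation=2))
E
```

```text
t 10.05 pos [ 0.4576 -0.0436  0.2637] F [ 3.4  0.1 -4.4] M [ 0.   -0.74 -0.04] gap 19.5
delta mm [ 5.1  0.6 -0.2] in final frame [ 5.1  0.6 -0.3] rot [ 0.06 -0.91  0.06]
[ 0.5609798  -0.04396856  0.27872599] [ 0.56004643 -0.04412725  0.23073533]
```

View pics/s7z.png

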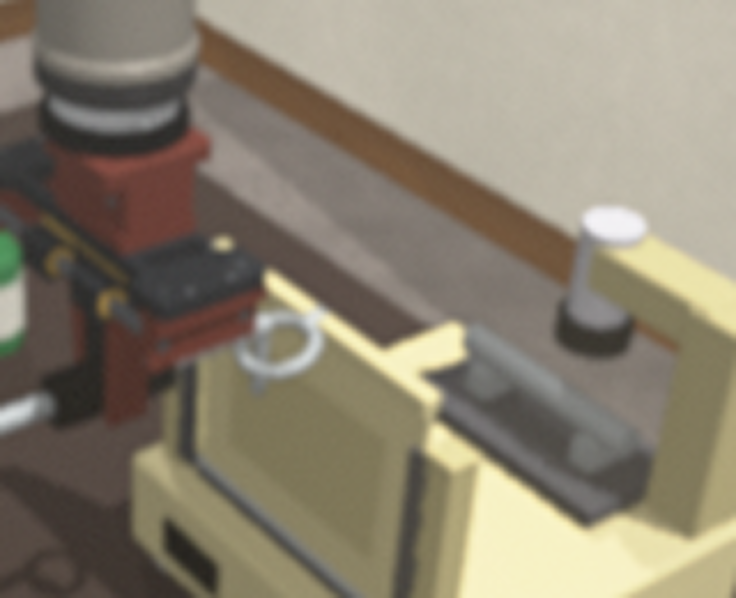

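Call:
servo_tool --increments "10 3 0 -0.5 0 -0.4 0; 10 3 0 -0.5 0 -0.3 0; 10 2 0 0 0 0 0"

```text
t: 10.35
tool_pos: [0.4548, -0.0436, 0.2654]
eef_rot: [0.005, -0.001, 1.0, -0.0]
wrist_force: [10.5, 0.1, -8.4]
finger_gap: 0.223
```

```bash
python3 - <<'E'
from h import *
go([.4525,-.043,.264],0)
print(pole([.105,0,0]),pole([.105,0,-.048]))
E
```

```text
t 10.35 pos [ 0.4548 -0.0436  0.2654] F [10.5  0.1 -8.4] M [-0.13 -1.82 -0.06] gap 19.6
delta mm [2.3 0.6 1.3] in final frame [2.3 0.6 1.4] rot [-0.01  0.62  0.09]
[ 0.55770795 -0.04382102  0.28310836] [ 0.55805628 -0.04403898  0.23511012]
```

Call:
servo_tool --increments "10 3 0 0.5 0 0.2 0; 10 3 0 0.5 0 0.2 0; 10 2 0 0 0 0 0"

```text
t: 10.6
tool_pos: [0.4546, -0.0436, 0.2655]
eef_rot: [0.011, -0.001, 1.0, -0.001]
wrist_force: [8.1, -0.4, -6.4]
finger_gap: 0.228
```

```bash
python3 - <<'E'
from h import *
go([.4525,-.043,.264],0)
print(pole([.105,0,0]),pole([.105,0,-.048]))
S=snap('side','pics/side8.png');T=snap('top','pics/top8.png')
a=cv2.imread('pics/side8.png')[150:270,260:400];b=cv2.imread('pics/top8.png')[90:220,240:380]
cv2.imwrite('pics/s8z.png',cv2.resize(a,None,fx=5,fy=5,interpolation=2));cv2.imwrite('pics/t8z.png',cv2.resize(b,None,fx=4.5,fy=4.5,interpolation=2))
E
```

```text
t 10.6 pos [ 0.4546 -0.0436  0.2655] F [ 8.1 -0.4 -6.4] M [-0.04 -1.58 -0.01] gap 20.0
delta mm [2.1 0.6 1.4] in final frame [2.1 0.6 1.5] rot [-0.12  1.29  0.12]
[ 0.55735035 -0.04377014  0.28441787] [ 0.55825905 -0.04408331  0.2364275 ]
```

View pics/s8z.png

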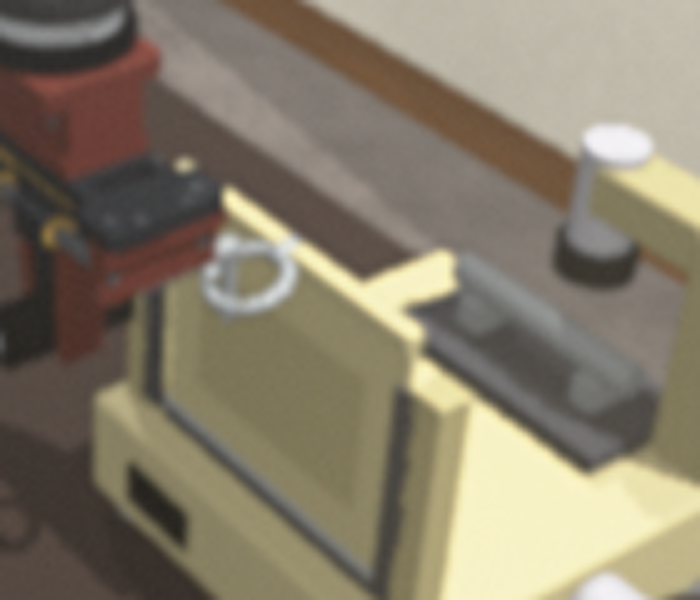

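View pics/t8z.png

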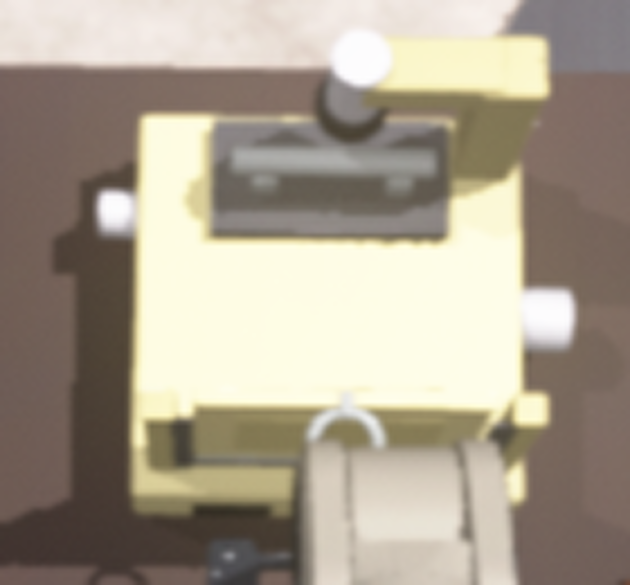

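Call:
servo_tool --increments "10 6 0 1 0 0.8 0; 10 7 0 1 0 0.5 0; 10 7 0 1 0 0.5 0"

```text
t: 10.95
tool_pos: [0.4537, -0.0434, 0.2669]
eef_rot: [0.017, -0.002, 1.0, -0.002]
wrist_force: [29.8, -1.4, -17.8]
finger_gap: 0.224
```

```bash
python3 - <<'E'
from h import *
import pickle
go([.4525,-.043,.264],0)
print(pole([.105,0,0]),pole([.105,0,-.048]))
S=snap('side','pics/side9.png');pickle.dump(S,open('side9.pkl','wb'));T=snap('top','pics/top9.png');pickle.dump(T,open('top9.pkl','wb'))
a=cv2.imread('pics/side9.png')[150:270,260:400];b=cv2.imread('pics/top9.png')[150:220,260:380]
cv2.imwrite('pics/s9z.png',cv2.resize(a,None,fx=5,fy=5,interpolation=2));cv2.imwrite('pics/t9z.png',cv2.resize(b,None,fx=6,fy=6,interpolation=2))
for th in(0,.05,.1):
  for y in(-.145,.055):
    w=np.array([.598+.171*np.sin(th),y,.1+.171*np.cos(th)]);print(th,y,(proj(S,w)-[260,150]+.5)*5,(proj(T,w)-[260,150]+.5)*6)
E
```

```text
t 10.95 pos [ 0.4537 -0.0434  0.2669] F [ 29.8  -1.4 -17.8] M [-0.29 -5.15 -0.08] gap 19.6
delta mm [1.3 0.4 2.8] in final frame [1.2 0.4 2.9] rot [-0.27  1.99  0.18]
[ 0.55622583 -0.04343064  0.28705873] [ 0.55772284 -0.04386064  0.23908401]
0 -0.145 [[419.60831796 335.02552468]] [[553.88334501 176.15813701]]
0 0.055 [[180.91366798 162.93701984]] [[141.27975044 169.96402625]]
0.05 -0.145 [[432.32390893 329.74096401]] [[553.57858229 159.18636446]]
0.05 0.055 [[192.98149422 158.93443346]] [[141.56188917 153.03265434]]
0.1 -0.145 [[444.80625074 325.20435113]] [[553.1385777 142.5368519]]
0.1 0.055 [[204.90129885 155.61703912]] [[141.84215618 136.42483156]]
```

View pics/s9z.png

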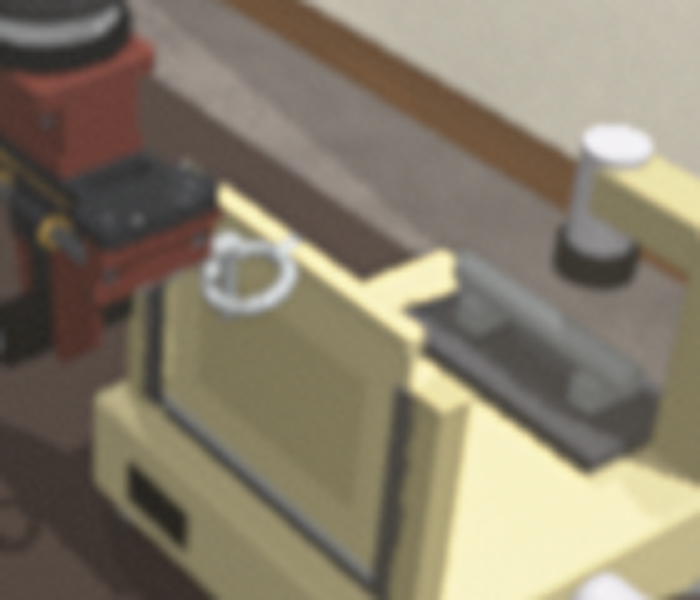

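View pics/t9z.png

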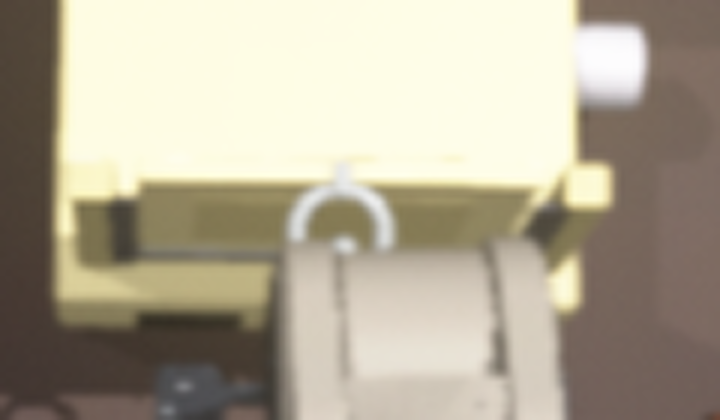

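Call:
servo_tool --increments "10 -2 0 0 0 0.5 0; 10 -2 0 0 0 0.5 0; 10 -2 0 0 0 0.5 0; 10 -2 0 0 0 0 0; 10 0 0 0 0 0 0"

```text
t: 11.47
tool_pos: [0.46, -0.0435, 0.2659]
eef_rot: [0.001, -0.002, 1.0, -0.003]
wrist_force: [0.7, 0.1, -2.1]
finger_gap: 0.226
```

```bash
python3 - <<'E'
from h import *
go([.46,-.043,.267],0)
print(pole([.105,0,0]),pole([.105,0,-.048]))
S=snap('side','pics/side10.png');T=snap('top','pics/top10.png')
for p in([.105,0,0],[.105,0,-.048],[-.085,0,0]):print((proj(S,pole(p))-[240,150]+.5)*5)
a=cv2.imread('pics/side10.png')[150:270,240:380];b=cv2.imread('pics/top10.png')[150:220,260:380]
cv2.imwrite('pics/s10z.png',cv2.resize(a,None,fx=5,fy=5,interpolation=2));cv2.imwrite('pics/t10z.png',cv2.resize(b,None,fx=6,fy=6,interpolation=2))
E
```

```text
t 11.47 pos [ 0.46   -0.0435  0.2659] F [ 0.7  0.1 -2.1] M [ 0.05 -0.04 -0.04] gap 19.8
delta mm [ 0.   0.5 -1.1] in final frame [ 0.   0.5 -1.1] rot [-0.32  0.06  0.18]
[ 0.56315374 -0.04353487  0.28266997] [ 0.56303504 -0.04400924  0.23467247]
[[339.97184453 244.01922244]]
[[336.00493773 319.40839377]]
[[ 24.83124852 367.10954066]]
```

View pics/s10z.png

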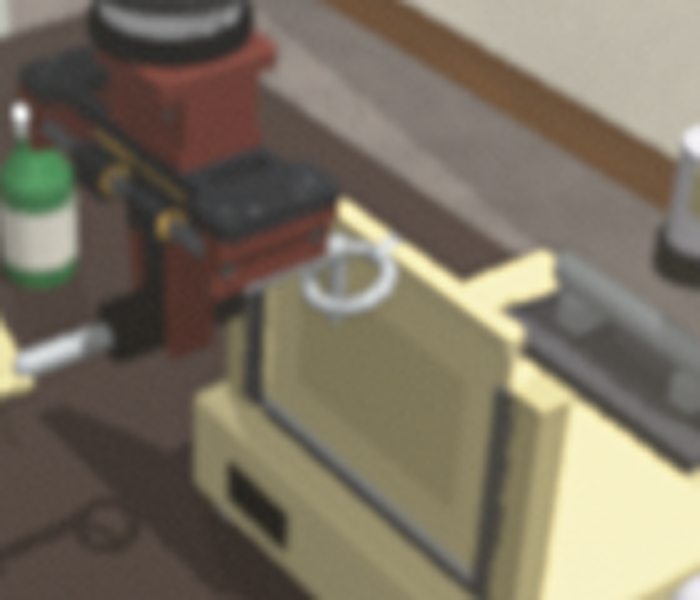

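View pics/t10z.png

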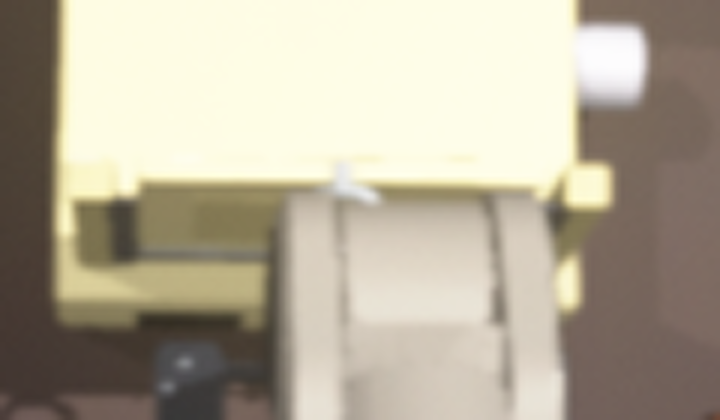

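Call:
servo_tool --increments "10 0 0 -8 0 0 0; 10 0 0 -8 0 0 0; 10 0 0 -8 0 0 0; 10 0 0 0 0 0 0"

```text
t: 11.9
tool_pos: [0.4586, -0.0437, 0.2922]
eef_rot: [-0.0, -0.001, 1.0, -0.003]
wrist_force: [0.5, 0.5, -1.3]
finger_gap: 0.221
```

```bash
python3 - <<'E'
from h import *
go([.46,-.043,.33],0)
print(pole([.105,0,0]),pole([.105,0,-.048]))
E
```

```text
t 11.9 pos [ 0.4586 -0.0437  0.2922] F [ 0.5  0.5 -1.3] M [-0.01 -0.03 -0.03] gap 19.4
delta mm [ -1.4   0.5 -37.8] in final frame [ -1.4   0.7 -37.8] rot [-0.3  -0.01  0.15]
[ 0.56170893 -0.04374383  0.3087791 ] [ 0.56152593 -0.04420854  0.2607817 ]
```

Call:
servo_tool --increments "10 -1.4 0.5 -8 -0.3 0 0.2; 10 0 0 -10 0 0 0; 10 0 0 -10 0 0 0; 10 0 0 -10 0 0 0; 10 0 0 0 0 0 0"

```text
t: 12.32
tool_pos: [0.4604, -0.0432, 0.3358]
eef_rot: [0.001, 0.001, 1.0, 0.001]
wrist_force: [0.2, -0.1, -1.9]
finger_gap: 0.225
```

```bash
python3 - <<'E'
from h import *
go([.43,.324,.33],0)
print(pole([.105,0,-.048]))
S=snap('side','pics/side11.png')
a=cv2.imread('pics/side11.png')[150:270,240:380]
cv2.imwrite('pics/s11z.png',cv2.resize(a,None,fx=5,fy=5,interpolation=2))
E
```

```text
t 12.32 pos [ 0.4604 -0.0432  0.3358] F [ 0.2 -0.1 -1.9] M [ 0.02  0.02 -0.  ] gap 19.7
delta mm [ 31.  367.1   6.2] in final frame [ 30.4 367.2   5.8] rot [ 0.08  0.14 -0.09]
[ 0.56345373 -0.043951    0.30463081]
```

View pics/s11z.png

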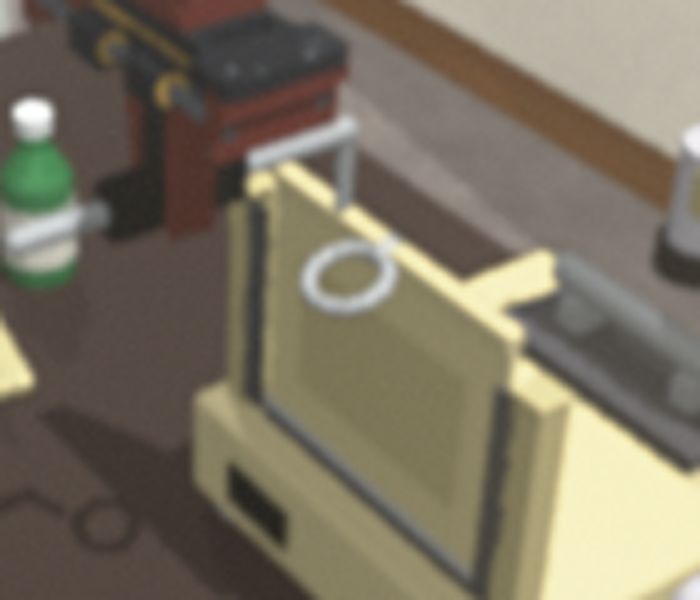

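Call:
servo_tool --increments "10 2 15 0 0 0 0; 10 2 30 0 0 0 0; 10 0 30 0 0 0 0; 10 0 30 0 0 0 1.5; 10 0 30 0 0 0 1.8; 10 -2 30 0 0 0 1.8; 10 -3 30 0 0 0 1.8; 10 -4 30 0 0 0 1.8; 10 -5 25 0 0 0 1.8; 10 0 0 0 0 0 0"

```text
t: 13.2
tool_pos: [0.4826, 0.2128, 0.3326]
eef_rot: [-0.001, 0.1, 0.995, 0.001]
wrist_force: [0.9, 0.6, -1.6]
finger_gap: 0.224
```

```bash
python3 - <<'E'
from h import *
go([.481,.3242,.22],-11.2)
E
```

```text
t 13.2 pos [0.4826 0.2128 0.3326] F [ 0.9  0.6 -1.6] M [-0.02  0.    0.02] gap 19.6
delta mm [ 23.6 108.8 112.7] in final frame [ 23.2 109.  112.6] rot [ 0.05 -0.09 -0.31]
```

Call:
servo_tool --increments "10 5 22 10 0 0 0; 10 6 26 20 0 0 -0.1; 10 6 26 25 0 0 -0.1; 10 6 22 25 0 0 0; 10 1 10 20 0 0 0; 10 0 3 10 0 0 0; 10 0 0 0 0 0 0; 10 0 0 0 0 0 0"

```text
t: 13.87
tool_pos: [0.4808, 0.3264, 0.2164]
eef_rot: [-0.001, 0.098, 0.995, -0.001]
wrist_force: [-0.2, 0.0, -1.0]
finger_gap: 0.227
```

```bash
python3 - <<'E'
from h import *
go([.481,.3242,.15],-11.2)
for p in([.105,0,0],[.105,0,-.048],[-.085,0,0]):print(p,np.round(pole(p),4))
import pickle
S=snap('side','pics/side12.png');T=snap('top','pics/top12.png');pickle.dump(S,open('side12.pkl','wb'));pickle.dump(T,open('top12.pkl','wb'))
for p in([.105,0,0],[.105,0,-.048],[-.085,0,0]):print((proj(S,pole(p))-[160,130]+.5)*6,(proj(T,pole(p))-[160,150]+.5)*6)
a=cv2.imread('pics/side12.png')[130:230,160:280];b=cv2.imread('pics/top12.png')[150:250,160:260]
cv2.imwrite('pics/s12z.png',cv2.resize(a,None,fx=6,fy=6,interpolation=2));cv2.imwrite('pics/t12z.png',cv2.resize(b,None,fx=6,fy=6,interpolation=2))
E
```

```text
t 13.87 pos [0.4808 0.3264 0.2164] F [-0.2  0.  -1. ] M [ 0.04 -0.04  0.03] gap 20.0
delta mm [-0.7 -1.9 66.4] in final frame [-0.6 -2.1 66.4] rot [-0.17 -0.13 -0.06]
[0.105, 0, 0] [0.5819 0.3059 0.2328]
[0.105, 0, -0.048] [0.5816 0.3056 0.1848]
[-0.085, 0, 0] [0.3956 0.3428 0.2339]
[[521.96369919 186.47502881]] [[239.29934444 211.20344209]]
[[525.51347274 262.95477707]] [[257.27155522 233.75326315]]
[[178.43631843 250.48619604]] [[142.82868923 582.42678224]]
```

View pics/s12z.png

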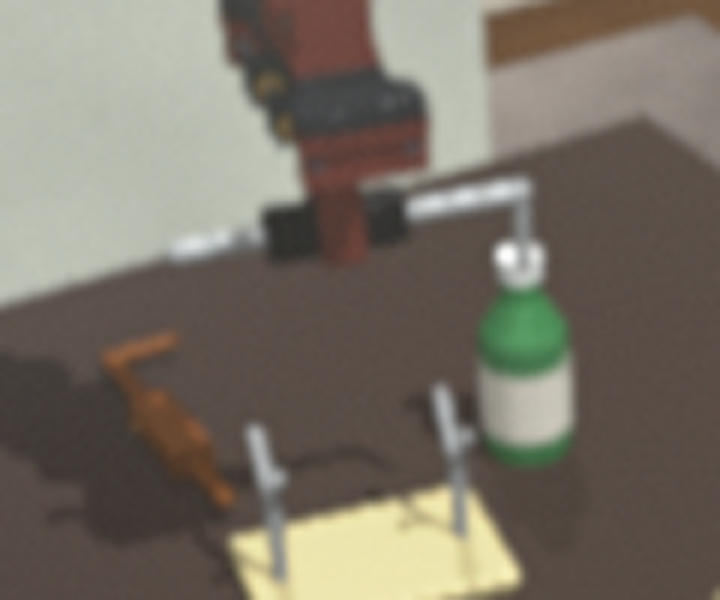

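View pics/t12z.png

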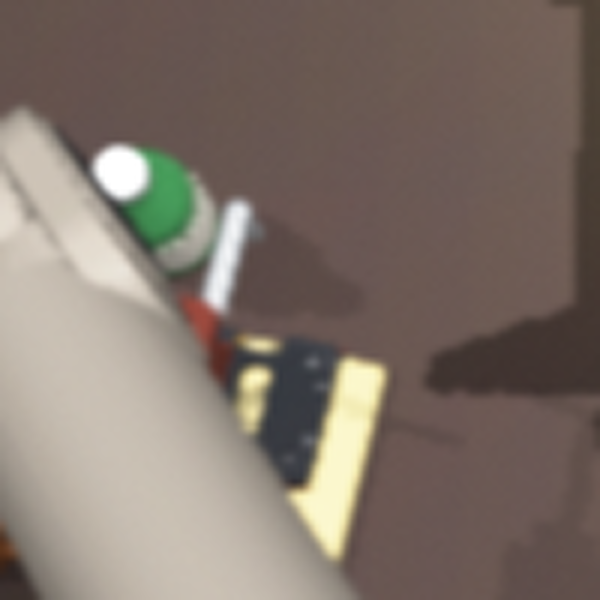

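Call:
servo_tool --increments "10 -0.7 -2 15 -0.1 -0.1 0; 10 0 0 20 0 0 0; 10 0 0 20 0 0 0; 10 0 0 15 0 0 0; 10 0 0 0 0 0 0; 10 0 0 0 0 0 0"

```text
t: 14.47
tool_pos: [0.4901, 0.321, 0.1564]
eef_rot: [0.008, 0.103, 0.995, 0.006]
wrist_force: [0.2, 1.4, -1.5]
finger_gap: 0.226
```

```bash
python3 - <<'E'
from h import *
go([.481,.3242,.063],-11.2)
for p in([.105,0,0],[0,0,0],[-.085,0,0]):print(p,np.round(pole(p),4))
E
```

```text
t 14.47 pos [0.4901 0.321  0.1564] F [ 0.2  1.4 -1.5] M [-0.   -0.   -0.04] gap 19.9
delta mm [10.8  0.1 93.3] in final frame [ 9.5  1.4 93.4] rot [ 0.75  0.79 -0.67]
[0.105, 0, 0] [0.5906 0.2992 0.1745]
[0, 0, 0] [0.4878 0.3207 0.1734]
[-0.085, 0, 0] [0.4047 0.3381 0.1726]
```

Call:
servo_tool --increments "10 4.5 0.5 4 0.4 0.4 -0.3; 10 4.5 0.5 4 0.3 0.3 -0.3; 10 0 0 0 0 0 0; 10 0 0 0 0 0 0"

```text
t: 14.8
tool_pos: [0.4835, 0.3245, 0.153]
eef_rot: [0.003, 0.099, 0.995, 0.002]
wrist_force: [0.3, 0.4, -1.6]
finger_gap: 0.221
```

```bash
python3 - <<'E'
from h import *
go([.481,.3242,.063],-11.2)
for p in([.105,0,0],[0,0,0],[-.085,0,0]):print(p,np.round(pole(p),4))
E
```

```text
t 14.8 pos [0.4835 0.3245 0.153 ] F [ 0.3  0.4 -1.6] M [ 0.02  0.01 -0.03] gap 19.4
delta mm [ 2.9 -1.3 89.9] in final frame [ 2.4 -0.8 90. ] rot [ 0.3   0.3  -0.14]
[0.105, 0, 0] [0.5845 0.3037 0.1701]
[0, 0, 0] [0.4815 0.3243 0.17  ]
[-0.085, 0, 0] [0.3981 0.3409 0.1698]
```

Slow descent with corrections (V tips at 97 mm, so about 56 mm of free travel left).

Call:
servo_tool --increments "10 2.5 -1 8 0.2 0.2 -0.1; 10 0 0 10 0 0 0; 10 0 0 10 0 0 0; 10 0 0 10 0 0 0; 10 0 0 0 0 0 0"

```text
t: 15.22
tool_pos: [0.4809, 0.325, 0.1122]
eef_rot: [0.001, 0.097, 0.995, 0.002]
wrist_force: [0.5, -0.0, -1.9]
finger_gap: 0.224
```

```bash
python3 - <<'E'
from h import *
go([.481,.3242,.063],-11.2)
for p in([.105,0,0],[0,0,0],[-.085,0,0]):print(p,np.round(pole(p),4))
E
```

```text
t 15.22 pos [0.4809 0.325  0.1122] F [ 0.5 -0.  -1.9] M [-0.07  0.02  0.02] gap 19.7
delta mm [-0.1 -0.9 49.2] in final frame [-0.2 -0.8 49.2] rot [0.19 0.15 0.04]
[0.105, 0, 0] [0.582  0.3046 0.1291]
[0, 0, 0] [0.4789 0.3248 0.1292]
[-0.085, 0, 0] [0.3955 0.3412 0.1293]
```

Call:
servo_tool --increments "10 0 -0.8 8 0 0 0; 10 0 0 8 0 0 0; 10 0 0 8 0 0 0; 10 0 0 0 0 0 0"

```text
t: 15.55
tool_pos: [0.4803, 0.3235, 0.0842]
eef_rot: [0.001, 0.097, 0.995, 0.001]
wrist_force: [0.8, 0.3, -1.9]
finger_gap: 0.225
```

```bash
python3 - <<'E'
from h import *
go([.481,.3242,.063],-11.2)
E
```

```text
t 15.55 pos [0.4803 0.3235 0.0842] F [ 0.8  0.3 -1.9] M [0.   0.06 0.06] gap 19.7
delta mm [-0.5  0.8 21.2] in final frame [-0.5  0.8 21.2] rot [0.07 0.07 0.02]
```

Call:
servo_tool --increments "10 -0.5 0.8 6 0 0 0; 10 0 0 6 0 0 0; 10 0 0 5 0 0 0; 10 0 0 2 0 0 0; 10 0 0 0 0 0 0"

```text
t: 15.97
tool_pos: [0.4816, 0.324, 0.0633]
eef_rot: [0.001, 0.098, 0.995, 0.0]
wrist_force: [-0.2, -1.4, 0.8]
finger_gap: 0.224
```

```bash
python3 - <<'E'
from h import *
go([.481,.3242,.063],-11.2)
S=snap('side','pics/side13.png')
a=cv2.imread('pics/side13.png')[150:250,160:280]
cv2.imwrite('pics/s13z.png',cv2.resize(a,None,fx=6,fy=6,interpolation=2))
E
```

```text
t 15.97 pos [0.4816 0.324  0.0633] F [-0.2 -1.4  0.8] M [-0.26  0.02 -0.05] gap 19.7
delta mm [0.7 0.1 0.3] in final frame [0.7 0.1 0.3] rot [ 0.06  0.09 -0.02]
```

View pics/s13z.png

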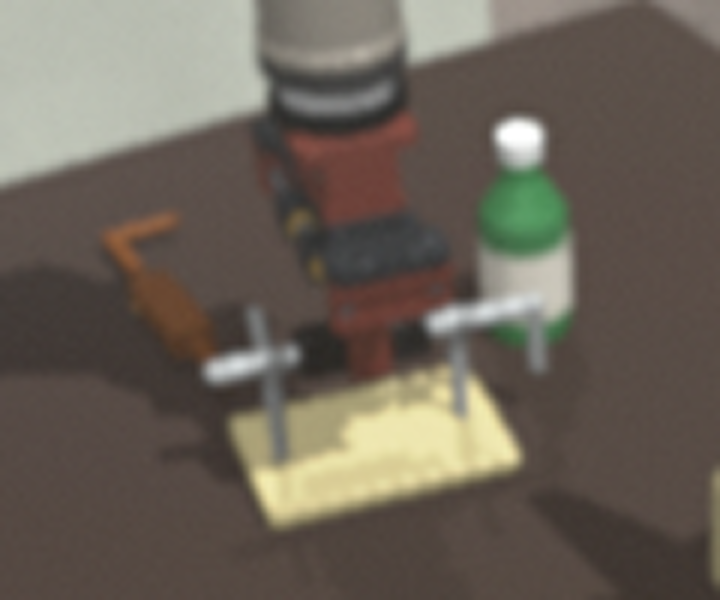

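Call:
servo_tool --increments "10 0 0 0.5 0 0 0; 22 0 0 0 0 0 0; 30 0 0 0 0 0 0; 60 0 0 0 0 0 0; 87.8 0 0 0 0 0 0; 87.8 0 0 0 0 0 0; 87.8 0 0 0 0 0 0; 87.8 0 0 0 0 0 0; 87.8 0 0 0 0 0 0; 87.8 0 0 0 0 0 0; 87.8 0 0 0 0 0 0" --grip_force 10

```text
t: 16.93
tool_pos: [0.4831, 0.3261, 0.0651]
eef_rot: [0.003, 0.097, 0.995, 0.003]
wrist_force: [-0.0, 0.1, 0.3]
finger_gap: 0.894
```

```bash
python3 - <<'E'
from h import *
go([.481,.3242,.15],-11.2)
E
```

```text
t 16.93 pos [0.4831 0.3261 0.0651] F [-0.   0.1  0.3] M [-0.03  0.07 -0.02] gap 78.5
delta mm [  1.3  -1.8 -84.9] in final frame [  1.7  -2.3 -84.9] rot [0.34 0.27 0.02]
```

Call:
servo_tool --increments "87.8 1 -2 -8 0.2 0.2 0; 87.8 0 0 -15 0 0 0; 87.8 0 0 -20 0 0 0; 87.8 0 0 -25 0 0 0; 87.8 0 0 -25 0 0 0; 87.8 0 0 -25 0 0 0; 87.8 0 0 0 0 0 0"

```text
t: 17.52
tool_pos: [0.4799, 0.322, 0.1893]
eef_rot: [-0.002, 0.098, 0.995, -0.001]
wrist_force: [0.9, 0.7, 0.1]
finger_gap: 1.001
```

```bash
python3 - <<'E'
from h import *
go([.35,.45,.25],-11.2)
E
```

```text
t 17.52 pos [0.4799 0.322  0.1893] F [0.9 0.7 0.1] M [ 0.08 -0.08 -0.06] gap 87.9
delta mm [152.5 100.1 -60.5] in final frame [152.3 100.3 -60.7] rot [-0.17 -0.18 -0.01]
```

Lift further and retreat the way I came, then check.

Call:
servo_tool --increments "87.8 10 5 -20 0 0 0; 87.8 25 16 -20 0 0 0; 87.8 30 20 -10 0 0 0; 87.8 30 20 0 0 0 0; 87.8 30 20 0 0 0 0; 87.8 30 20 0 0 0 0; 87.8 30 20 0 0 0 0; 87.8 0 0 0 0 0 0; 87.8 0 0 0 0 0 0"

```text
t: 18.27
tool_pos: [0.3178, 0.4805, 0.2468]
eef_rot: [0.0, 0.102, 0.995, 0.001]
wrist_force: [0.9, 0.0, -0.0]
finger_gap: 0.999
```

```bash
python3 - <<'E'
from h import *
go([.35,.45,.25],-11.2)
T=snap('top','pics/top14.png');S=snap('side','pics/side14.png')
t=T['image'];s=S['image']
z=lambda im,x,y,w,h,k:cv2.resize(im[y:y+h,x:x+w],None,fx=k,fy=k,interpolation=2)
r=z(t,165,165,80,100,5);m=z(t,255,120,100,100,4)
cv2.imwrite('pics/t14z.png',np.hstack([r[:400],m[:400]]))
cv2.imwrite('pics/s14z.png',np.hstack([z(s,170,160,100,85,4),z(s,270,165,100,85,4)]))
d=cv2.absdiff(cv2.imread('pics/top0.png'),t).max(2);cv2.imwrite('pics/diff.png',d*3)
E
```

```text
t 18.27 pos [0.3178 0.4805 0.2468] F [ 0.9  0.  -0. ] M [-0.04 -0.03  0.01] gap 87.7
delta mm [-37.7 -23.4  -3.2] in final frame [-37.5 -23.7  -3.2] rot [ 0.09  0.   -0.48]
```

View pics/t14z.png

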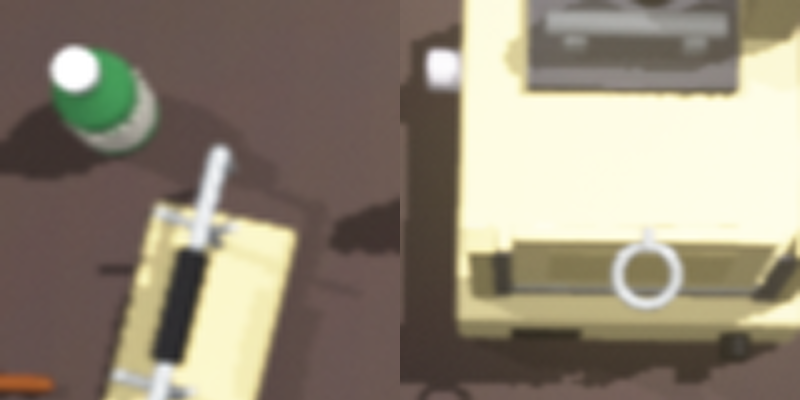

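View pics/s14z.png

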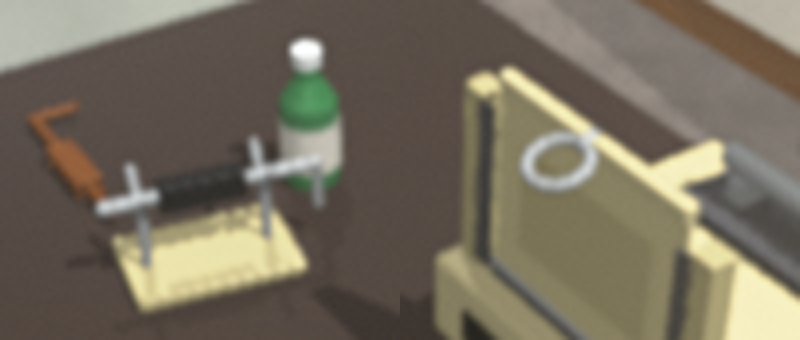

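View pics/diff.png

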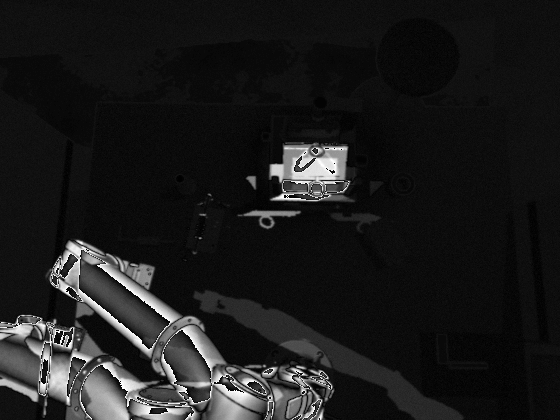

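```bash
python3 - <<'E'
from h import *
import pickle
t=cv2.imread('pics/top14.png');t0=cv2.imread('pics/top0.png');s=cv2.imread('pics/side14.png');s0=cv2.imread('pics/side0.png')
T=pickle.load(open('top0.pkl','rb'));S=pickle.load(open('side0.pkl','rb'))
for im in(t0,t):
    m=(im.max(2)<60).astype(np.uint8);k=np.zeros_like(m);k[205:245,190:212]=m[205:245,190:212]
    n,l,st,c=cv2.connectedComponentsWithStats(k);i=1+st[1:,4].argmax()
    r=cv2.minAreaRect(np.argwhere(l==i)[:,::-1].astype(np.float32));print(c[i],st[i],r[2],onz(T,*c[i],.092))
z=lambda im,x,y,w,h,k:cv2.resize(im[y:y+h,x:x+w],None,fx=k,fy=k,interpolation=2)
cv2.imwrite('pics/cmp.png',np.vstack([np.hstack([z(s0,185,185,80,35,5),z(s,185,185,80,35,5)])]))
a=z(t0,180,185,40,80,7);b=z(t,180,185,40,80,7);cv2.imwrite('pics/cmpt.png',np.hstack([a,b]))
e,g=tri(T,(255+(648-400+.5)/4-.5,120+(276+.5)/4-.5),S,(270+(561-400+.5)/4-.5,165+(162+.5)/4-.5));print('eye',e,g)
r=e-[.598,-.045,.1];print('flap',np.arctan2(r[0],r[2])-np.arctan2(-29,159),np.hypot(r[0],r[2]))
E
```

```text
[200.45360825 226.09278351] [196 216   9  21  97] 14.03624439239502 [0.47759837 0.32351026 0.092     ]
[200.49462366 225.87096774] [196 216  10  21  93] 14.931416511535645 [0.47833344 0.32341354 0.092     ]
eye [ 0.570973   -0.04418379  0.25826619] 0.0016166193818420464
flap 0.011269176468268388 0.16055729689542553
```

View pics/cmp.png

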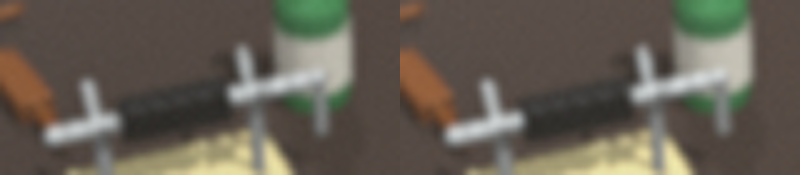

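View pics/cmpt.png

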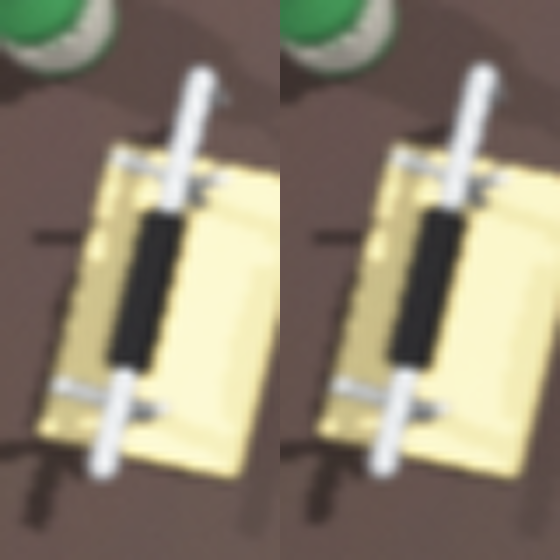

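The pole lies within about 1 mm of where it started, and the flap angle measures 0.01 rad, which is zero within the measurement error. Handing the job in.

```bash
python3 -c "
from plant import *
print(close_job())"
```

```text
the job is handed in; nothing more can be done
None
```

I pulled the flap shut with the hooked pole, unhooked it, laid the pole back in its forked rest and handed the job in; no verdict was reported. It took about 18 s of the 64 s allowed.

- **Shutting the flap:** I hooked the ring eye with only light contact and pulled until the flap stopped moving. At the stop it held against about 30 N of pull. In the pictures the robot did not touch the flap.
- **Flap afterwards:** the eye measured 0.01 rad from fully shut, within measurement error, and stayed so after the pole was lifted out of it.
- **Pole:** its handle is about 1 mm from where it started. It lies in both V-forks with the prong down, and the picture matches the first one except for a slight shift.
- **Bystanders:** before-and-after images show the oil bottle, gauge box, ring gauge and brown look-alike where they stood. The gripper is open and clear of everything.

Two things were less clean along the way, both corrected:
- The arm drifted up to 17 mm during fast descents.
- The tool tilted about 2° while pulling against the stop; the pole did not visibly slip in the grip.

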